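Slacken the lathe belt and hold the belt cover at its service mark

ROBOT

A 7-joint arm with a two-finger parallel gripper is mounted at the origin on the work surface. World frame = base frame: x ahead of the robot, y to its left, z up, the work surface at z = 0. Lengths are in m, angles in rad, forces in N, time in s.
With the tool pointing down it reaches from about 0.4 to 0.85 m from the base axis. Payload 10.4 kg.
Tool frame: the origin (TCP) lies on the front face of the gripper's body, between the roots of the fingers; the fingertips stand 73 mm ahead of it and the grasp point (between the pads) lies 54 mm ahead of it; z points along the fingers, x is the direction in which the jaws open and shut, and the axes are right-handed (so a half turn about z gives the same grasp; the last joint's range is limited). The gripper opens to 85 mm and grips with 20 to 120 N. Pads are 22 mm wide; open, the fingers measure 114 mm over their backs; the gripper's body (76 mm by 85 mm) begins 54 mm behind the grasp point. The pads swing forward as they close: fully open they stand 13 mm farther back than shut.
Start: joints at [1.208, 0.332, -0.065, 1.46, 0.022, 1.35, -0.088], TCP at [0.208, -0.589, 0.304] pointing down, gripper open.
Joint ranges: [-2.6, 2.6], [-0.5, 2.12], [-1.47, 1.34], [0.16, 2.42], [-1.27, 4.41], [0.06, 2.06], [-2.6, 2.6]. Speed limits (rad/s): [2.22, 2.22, 2.79, 2.79, 3.14, 3.14, 3.14].

INTERFACE

Orientations are given as a unit quaternion [w, x, y, z].
In Python, from station import bot gives the robot as it stands. The module is installed in compiled form; this text tells all that it offers.
- The arm moves only by the tool jog_arm, never from a script. Its argument "motion" is a list of rows, each a list of 3 entries, a list of its own where there are three numbers: the finger opening in m, from 0 to 0.0854, then the shift along the tool's x, y, z in m, then the turn about the tool's z in degrees. In form: [[grip, [x, y, z], yaw], ...]. A call has 1 to 12 rows; each row is the pose to reach, as a shift and turn from the pose commanded when the call began, along the tool's axes at that moment; what a row does not reach only later rows make up. A row lasts 1/8 s, in which the tool goes at most 62.5 mm and 10.7 degrees, less where a joint would pass 70% of its speed; a pose out of reach is approached as far as the arm can. A call with a gripper value outside its range is refused whole. The fingers move at their own pace and stop on an object; the grip force is fixed at half the most. Time passes only in rows, so rows that repeat a pose let the fingers close. It gives the time, the measured TCP pose, the force and the opening at its end, in the units of the state.
- bot.sense(): the state, without advancing time (a new reading comes with each control period).
- bot.camera(name): name is "scene" or "top" or "wrist"; returns a dict with "img" (480x640x3 uint8, blue, green, red), "camera_matrix" (3x3 intrinsics, pixels), "D" ([k1, k2, p1, p2, k3] as OpenCV has them; the pictures are not rectified), "camera_from_world" (4x4, takes a point from world to camera coordinates). Camera axes: x right, y down, z forward; pixel columns grow to the right and rows downward; lengths in m; the calibration is good to about 2 mm. A picture is of the moment at which its call begins. There is no depth.
- bot.sign_off(): hands the job in, once; it reports no verdict.
The state is a dict: "clock": time; "qpos": joint angles; "joint_velocities": joint speeds; "joint_efforts": joint torques, N m; "tcp_pos": TCP position; "eef_rot": TCP orientation; "wrist_force": force on the tool from outside, world axes, zero at the start; "torque": the same for the moment, N m; "grip_width": opening from 0.0 (shut) to 1.0 (fully open).
Only numpy, scipy, OpenCV 4.12 (cv2) and the standard library are available. Lean on these libraries where they do the work, as an engineer would, in place of code of your own. Each camera call takes 0.05 s, during which the arm holds its last target.

TASK

Get the mini lathe ready for a belt change: first, with the belt cover still shut, press the belt-release lever on the front of the headstock down until it latches and stays down by itself. Then lift the sprung belt cover on top of the headstock to the 35-degree service line on the quadrant plate, never past 50 degrees (the interlock would trip), and finish still holding it there with the gripper, keeping still so that a workmate can move the belt. Leave the tools and other things lying around the lathe where they are.

Things in the scene. Friction and masses are not known exactly. Their poses are not given: they have to be found in the camera images.
- lathe: Mini wood lathe, fixed: blue bed 620 mm long, white headstock at its left end seen from the robot, chuck, turning, tool rest, tailstock. Origin on the bench under the headstock's middle; x to the lathe's back (away from the robot), y along the spindle towards the hand wheel, away from the chuck, z up. Headstock 150 (x) by 200 (y) mm, top at z = 218, front face x = -75 mm; bed ways at z = 72.
- release_lever (a joint): Belt-release lever: flat steel bar with a black pad, out of a slot plate in the headstock's front. Value = rad pressed down: 0 up (20 deg above level, belt tight), 0.70 down (20 deg below level, latched). It springs back up unless pressed past about 0.58; from there its over-centre spring pulls it on to the stop at 0.70, where it stays. Pressing takes up to about 10 N at the pad.
- lever_pad (a point): Centre of the top face of the lever's black pad (36 mm long, 34 wide, 10 thick), 130 mm from the lever's pivot, whose axis is parallel to the lathe's y at lathe x = -70, y = 70, z = 120 mm. Pad up: lathe x = -189, z = 172 mm; latched: x = -195, z = 83 mm. The pad stays over 90 mm clear of the headstock's front.
- belt_cover (a joint): Belt cover: white sheet-steel lid, 156 by 185 mm, over the top of the headstock, hinged along its back edge. Value = opening in rad: 0 shut (level); the front edge rises and moves back as it opens. Service line at 0.61 (35 deg), interlock trip at 0.87 (50 deg). A spring and its weight (about 0.45 kg) always pull it shut: some 4 to 12 N at the handle.
- cover_handle (a point): Middle of the cover's handle: black round bar, 12 mm in diameter, parallel to the lathe's y, 86 mm free between its two steel posts, axis 38 mm above the cover's top face and 17 mm behind its front edge. Shut, it is at lathe x = -65, y = 0, z = 262 mm: 137 mm in front of the hinge axis and 40 mm above it. It swings about the hinge with the cover.
- cover_hinge (a point): Point on the cover's hinge axis (parallel to the lathe's y), midway along it: lathe x = 72, y = 0, z = 222 mm. Fixed to the lathe.
- service_mark (a point): Rim end of the black service line on the aluminium quadrant plate: a fixed upright sector, radius 95 mm about the hinge axis, 4 mm thick, beyond the cover's edge at the hand-wheel end (lathe y = 98 mm). The line runs from the hinge at 35 deg above level, with a small stud on it; a pointer on the cover's edge runs round the rim and meets the line at 35 deg.
- gouge_mid (a point): Middle of the wooden handle of a spindle gouge lying on the bench in front of the lathe: handle 210 mm long, 30 mm thick, round steel blade 130 mm. Leave it.
- skew_mid (a point): Middle of the wooden handle of a skew chisel lying beside the gouge: handle 210 mm long, 30 mm thick, flat steel blade 130 mm. Leave it.
- calipers_mid (a point): Middle of steel outside calipers lying flat on the bench by the hand-wheel end of the headstock, about 130 mm by 75 mm, 12 mm high. Leave them.
- wax_tin_mid (a point): Centre of a round metal wax tin, 70 mm in diameter, 40 mm high, standing in front of the headstock, chuck side of the lever. Leave it.
- chuck_key_mid (a point): Middle of a dark steel T-shaped chuck key, 80 mm by 60 mm, 10 mm thick, lying on the bed ways under the turning. Leave it.
- sanding_block_mid (a point): Centre of a cork sanding block 110 by 60 by 30 mm lying on the bench at the hand-wheel end of the lathe. Leave it.
- finial_mid (a point): Half-way up a small turned wooden finial, 44 mm wide, 74 mm high, standing in front of the lathe on the chuck side of the wax tin. Leave it.

How it is judged:
On the way, in this order (a step that is already met when the one before it is completed fails the run):
1. the belt-release lever is latched down by itself, untouched, with the cover still shut (value of joint release_lever above 0.64 rad and contact force between release_lever and anything else below 0.3 N and value of joint belt_cover below 0.06 rad), for 0.3 s.
2. the fingers carry the cover at the service line (value of joint belt_cover between 0.53 and 0.69 rad and contact force between the fingers and belt_cover above 2 N), for 0.5 s.
At the end, for the whole second after the job is handed in: Lever latched at over 0.64 rad and touched by nothing; cover at 0.53 to 0.69 rad (35 deg, about 4.5 deg either way), still, carried by the fingers with over 2 N; cover never past 0.87 rad; no bystander moved over 30 mm (all of step 2 and velocity of joint belt_cover between -0.08 and 0.08 rad/s and value of joint release_lever above 0.64 rad and contact force between release_lever and anything else below 0.3 N); the arm keeps its last pose, push and grip.
It fails at once if the cover is opened past 50 degrees (0.87 rad) (value of joint belt_cover above 0.87 rad).
It fails at once if one of the things lying around the lathe is moved by more than 30 mm (distance of any of gouge_mid, skew_mid, calipers_mid, wax_tin_mid, chuck_key_mid, sanding_block_mid, finial_mid from where it was at the start of the episode above 0.03 m).
It also fails if it takes over 56 s, if anything falls off the work surface, if the arm or the gripper's body presses on something with over 40 N, if the wrist force passes 120 N, or if a joint passes its speed limit or range.

## Working session

There is one attempt and no reset: what is moved stays moved. The work goes in short steps, Python scripts to look and compute and a tool call to move; the robot and the scene stay as the last step left them, time stands still between calls to the robot, and variables do not carry over. Pictures are saved under pics/ and viewed, and the job is handed in when it is done.

Besides the shell and the picture viewer there is one more tool, called after "Request:" by a JSON object that holds its "name" and its "arguments", one argument or row to a line. jog_arm: Moves the arm, as the interface text tells. Its arguments: {"type":"object","properties":{"motion":{"type":"array"}},"required":["motion"]}

```bash
mkdir -p pics; ls
python3 - <<'E'
from station import bot
import cv2,numpy as np
s=bot.sense(); print({k:np.round(v,3) for k,v in s.items()})
for n in("scene","top","wrist"):
    c=bot.camera(n); cv2.imwrite(f"pics/{n}0.png",c["img"]); print(n,np.round(c["camera_matrix"],1).tolist(),c["D"],np.round(c["camera_from_world"],3).tolist())
E
```

```text
pics
{'clock': np.float64(0.0), 'qpos': array([ 1.208,  0.333, -0.065,  1.461,  0.022,  1.35 , -0.088]), 'joint_velocities': array([ 0.   , -0.001,  0.001, -0.   , -0.001, -0.002, -0.   ]), 'joint_efforts': array([ 0.0000e+00, -6.2545e+01,  4.9000e-02, -3.9159e+01,  1.6000e-02,
        1.0000e-02,  0.0000e+00]), 'tcp_pos': array([ 0.208, -0.589,  0.303]), 'eef_rot': array([-0.   ,  0.816, -0.577, -0.001]), 'wrist_force': array([ 0.401, -0.596,  0.545]), 'torque': array([ 0.08 ,  0.035, -0.031]), 'grip_width': np.float64(1.002)}
scene [[574.5, 0.0, 327.6], [0.0, 574.5, 228.0], [0.0, 0.0, 1.0]] [-0.14214743  0.          0.          0.          0.        ] [[-0.76, 0.65, -0.011, 0.411], [0.587, 0.679, -0.441, -0.239], [-0.279, -0.341, -0.898, 1.561], [0.0, 0.0, 0.0, 1.0]]
top [[514.4, 0.0, 324.5], [0.0, 514.4, 244.1], [0.0, 0.0, 1.0]] [0.031639 0.       0.       0.       0.      ] [[0.002, -1.0, 0.018, -0.006], [-0.996, -0.003, -0.088, 0.556], [0.088, -0.018, -0.996, 1.201], [0.0, 0.0, 0.0, 1.0]]
wrist [[395.7, 0.0, 318.1], [0.0, 395.7, 235.1], [0.0, 0.0, 1.0]] [0.02092309 0.         0.         0.         0.        ] [[0.334, -0.943, -0.002, -0.625], [-0.894, -0.317, 0.316, -0.042], [-0.298, -0.104, -0.949, 0.379], [0.0, 0.0, 0.0, 1.0]]
```

View pics/scene0.png

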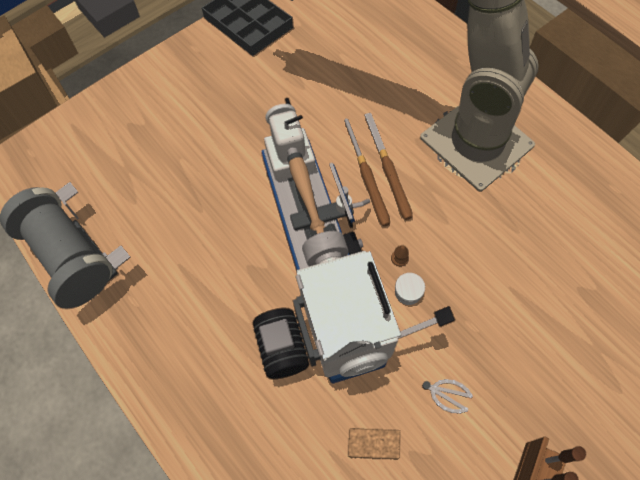

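View pics/top0.png

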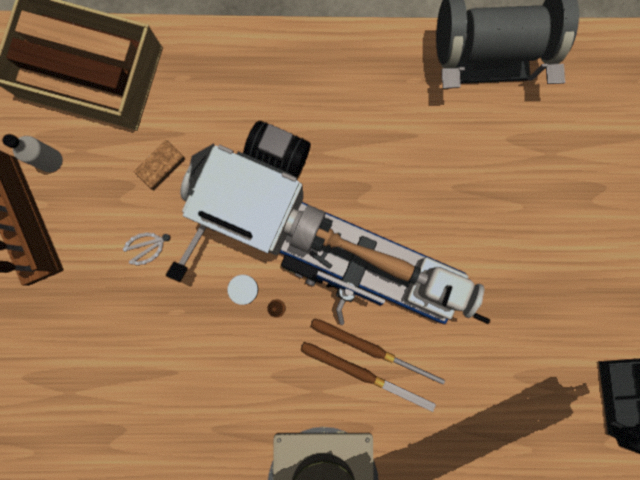

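View pics/wrist0.png

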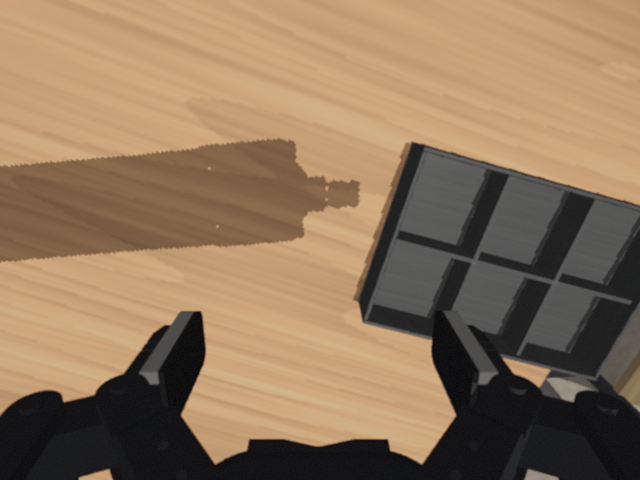

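The scene view shows the handle bar near (378,290), the lever pad at (445,316) and the cover corners. In the top view the bar runs about (200,213)-(250,234) and the pad is at (177,271). I'll segment these and triangulate.

```bash
cat > h.py <<'E'
import cv2,numpy as np
def ray(c,uv):
    p=cv2.undistortPoints(np.array([[uv]],float),c["camera_matrix"],c["D"])[0,0]
    T=c["camera_from_world"];R=T[:3,:3];o=-R.T@T[:3,3];d=R.T@np.array([p[0],p[1],1]);return o,d/np.linalg.norm(d)
def tri(c1,u1,c2,u2):
    o1,d1=ray(c1,u1);o2,d2=ray(c2,u2)
    s=np.linalg.lstsq(np.c_[d1,-d2],o2-o1,rcond=None)[0]
    a=o1+s[0]*d1;b=o2+s[1]*d2;return (a+b)/2,np.linalg.norm(a-b)
def onz(c,u,z):
    o,d=ray(c,u);return o+d*(z-o[2])/d[2]
def proj(c,P):
    T=c["camera_from_world"];r=cv2.Rodrigues(T[:3,:3])[0]
    return cv2.projectPoints(np.array(P,float).reshape(-1,3),r,T[:3,3],c["camera_matrix"],np.array(c["D"]))[0].reshape(-1,2)
def blobs(img,roi,thr=60,amin=40):
    x0,y0,x1,y1=roi
    m=np.zeros(img.shape[:2],np.uint8); m[y0:y1,x0:x1]=(img[y0:y1,x0:x1].max(2)<thr)*255
    out=[]
    for k in cv2.findContours(m,cv2.RETR_EXTERNAL,cv2.CHAIN_APPROX_NONE)[0]:
        if cv2.contourArea(k)>=amin: out.append((cv2.contourArea(k),cv2.minAreaRect(k),k))
    return out
E
python3 - <<'E'
from h import *
from station import bot
C={n:bot.camera(n) for n in("scene","top")}
for n,roi in(("scene",(360,255,475,335)),("top",(160,195,262,290))):
    im=C[n]["img"]
    for a,r,k in blobs(im,roi): print(n,a,np.round(r[0],1),np.round(r[1],1),round(r[2],1),np.round(cv2.boxPoints(r),1).tolist())
    x0,y0,x1,y1=roi; cv2.imwrite(f"pics/crop_{n}.png",cv2.resize(im[y0-60:y1+40,x0-60:x1+40],None,fx=3,fy=3,interpolation=2))
E
```

```text
scene 213.5 [444.  316.1] [15. 16.] 68.2 [[433.79998779296875, 312.1000061035156], [448.70001220703125, 306.1000061035156], [454.20001220703125, 320.1000061035156], [439.3999938964844, 326.0]]
scene 216.5 [378.2 287.8] [54.1  5.5] 69.4 [[366.20001220703125, 263.3999938964844], [371.29998779296875, 261.5], [390.29998779296875, 312.1000061035156], [385.20001220703125, 314.1000061035156]]
top 228.5 [176.7 271.2] [16.1 16.9] 29.1 [[165.5, 274.6000061035156], [173.6999969482422, 259.8999938964844], [187.8000030517578, 267.70001220703125], [179.60000610351562, 282.5]]
top 238.0 [224.9 224.3] [57.3  5.2] 23.6 [[197.60000610351562, 215.1999969482422], [199.6999969482422, 210.39999389648438], [252.1999969482422, 233.3000030517578], [250.10000610351562, 238.10000610351562]]
```

View pics/crop_top.png

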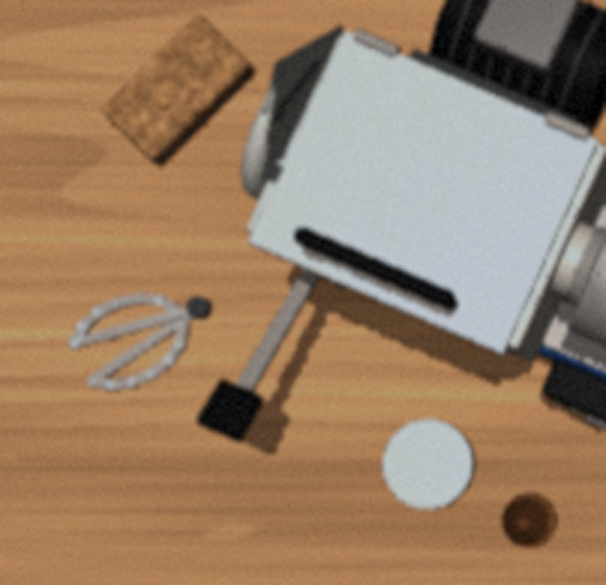

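View pics/crop_scene.png

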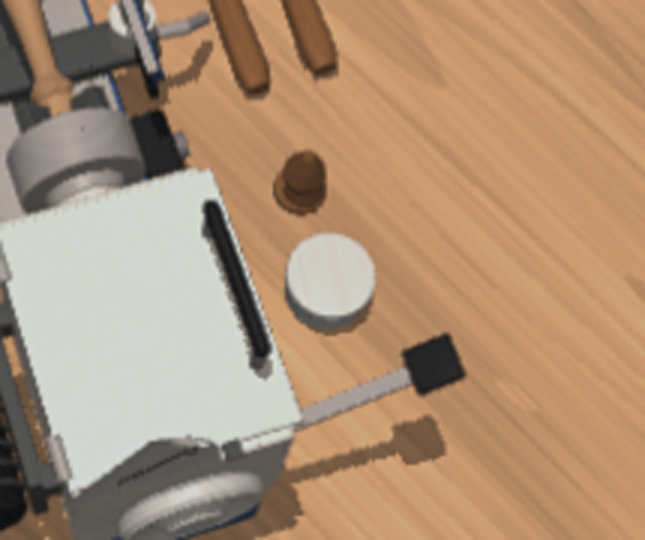

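The crops show the bar, the pad and its shadow clearly separated. The wax tin is at top (243,290), a little over 40 mm clear of the pad. Next I'll triangulate and check against the text.

```bash
cat > meas.py <<'E'
from h import *
from station import bot
C={n:bot.camera(n) for n in("scene","top")}
def T(us,ut): return tri(C["scene"],us,C["top"],ut)
hc=T((378.2,287.8),(224.9,224.3)); pad=T((444,316.1),(176.7,271.2))
e1=T((368.7,262.5),(251.1,235.7)); e2=T((387.7,313.1),(198.6,212.8))
print("handle",hc,"\npad",pad,"\nends",e1,e2,"len",np.linalg.norm(e1[0]-e2[0]))
ay=e2[0]-e1[0]; ay[2]=0; ay/=np.linalg.norm(ay); ax=np.array([ay[1],-ay[0],0])
print("lathe y",ay,"x",ax,"yaw",np.degrees(np.arctan2(ax[1],ax[0])))
d=pad[0]-hc[0]; print("pad-handle in lathe (expect -124,70,-90)",d@ax,d@ay,d[2])
O=hc[0]+.065*ax; O[2]=0
L=lambda x,y,z:O+x*ax+y*ay+np.array([0,0,z])
pts=[L(-.065,0,.262),L(-.189,.07,.172),L(-.065,.05,.262),L(-.065,-.05,.262),L(-.082,.0925,.222),L(-.082,-.0925,.222),L(.072,.0925,.222),L(.072,-.0925,.222)]
for n in C:
    im=C[n]["img"].copy()
    for p in proj(C[n],pts): cv2.circle(im,tuple(int(round(v*8)) for v in p),16,(0,0,255),-1,cv2.LINE_AA,3)
    a=(300,200) if n=="scene" else (130,130)
    cv2.imwrite(f"pics/chk_{n}.png",cv2.resize(im[a[1]:a[1]+190,a[0]:a[0]+190],None,fx=3,fy=3))
print("O",O)
E
python3 meas.py; python3 -c "
import cv2,numpy as np;cv2.imwrite('pics/chk.png',cv2.resize(np.hstack([cv2.imread('pics/chk_scene.png'),cv2.imread('pics/chk_top.png')]),(800,400)))"
```

```text
handle (array([0.57288669, 0.19209706, 0.25522627]), np.float64(0.0009721077837487346)) 
pad (array([0.48519566, 0.30634444, 0.16442494]), np.float64(0.0018839208257982868)) 
ends (array([0.55111557, 0.14118497, 0.25566928]), np.float64(0.00041418459046473755)) (array([0.59460899, 0.24214585, 0.25837724]), np.float64(0.0007526120041161327)) len 0.10996412653709414
lathe y [0.39564373 0.91840407 0.        ] x [ 0.91840407 -0.39564373  0.        ] yaw -23.306127598373685
pad-handle in lathe (expect -124,70,-90) -0.12573705657768486 0.07023085551014313 -0.09080133180367711
O [0.63258295 0.16638022 0.        ]
```

View pics/chk.png

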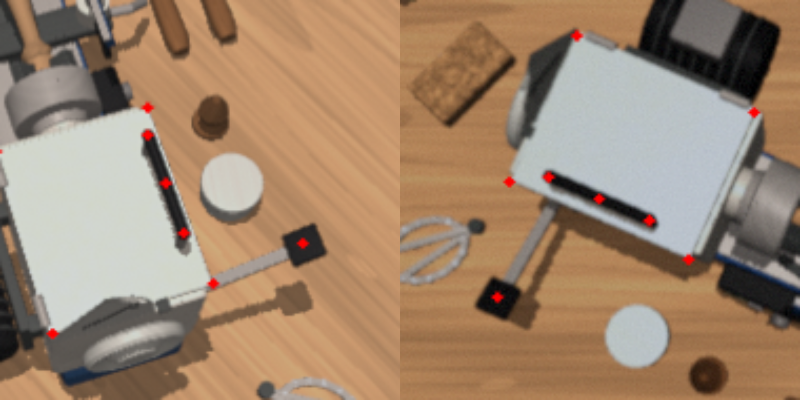

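The reprojected points match both views. The handle measures z≈0.256 and the pad z≈0.164, both about 6 mm below the text. The pad-to-handle offsets agree with the text to 2 mm, and the lathe yaw is -23.3°. First I'll work out the travel shifts to above the pad.

```bash
cat > go.py <<'E'
import numpy as np
from station import bot
from scipy.spatial.transform import Rotation as Ro
O=np.array([.6326,.1664,0]);yaw=-23.3
a=np.radians(yaw);ax=np.array([np.cos(a),np.sin(a),0]);ay=np.array([-ax[1],ax[0],0])
L=lambda x,y,z:O+x*ax+y*ay+np.array([0,0,z])
def show(targets):
    s=bot.sense();q=s["eef_rot"];R=Ro.from_quat([q[1],q[2],q[3],q[0]]).as_matrix()
    h=np.degrees(np.arctan2(R[1,0],R[0,0]))
    print("t",round(float(s["clock"]),2),"tcp",np.round(s["tcp_pos"],4),"lathe",np.round([(s["tcp_pos"]-O)@ax*1e3,(s["tcp_pos"]-O)@ay*1e3,s["tcp_pos"][2]*1e3],1),"F",np.round(s["wrist_force"],2),"grip",s["grip_width"],"head",round(h,1),"z",np.round(R[:,2],3),"turn->",round(-(yaw-h),1))
    print("q",np.round(s["qpos"],2))
    for t in targets: print(np.round(t,3),"shift mm",np.round(R.T@(np.array(t)-s["tcp_pos"])*1e3,1))
E
python3 - <<'E'
from go import *
show([[.3,-.5,.42],[.5,-.15,.42],L(-.193,.07,.40),L(-.193,.07,.27)])
E
```

```text
t 0.35 tcp [ 0.2083 -0.5892  0.3038] lathe [ -90.8 -861.8  303.8] F [-0.09  0.15 -1.09] grip 0.9972977625000561 head -70.5 z [-0.  0. -1.] turn-> -47.2
q [ 1.21  0.33 -0.06  1.46  0.02  1.35 -0.09]
[ 0.3  -0.5   0.42] shift mm [ -53.6 -116.2 -116.2]
[ 0.5  -0.15  0.42] shift mm [-316.9 -421.4 -116.2]
[0.483 0.307 0.4  ] shift mm [-753.5 -557.7  -96.1]
[0.483 0.307 0.27 ] shift mm [-753.5 -557.7   33.9]
```

Request:
{"name": "jog_arm", "arguments": {
  "motion": [
    [0.0, [-0.02, -0.03, -0.05], 0],
    [0.0, [-0.04, -0.07, -0.09], 0],
    [0.0, [-0.06, -0.12, -0.116], -5],
    [0.0, [-0.1, -0.17, -0.116], -10],
    [0.0, [-0.14, -0.21, -0.116], -15],
    [0.0, [-0.18, -0.255, -0.116], -20],
    [0.0, [-0.22, -0.3, -0.116], -25],
    [0.0, [-0.255, -0.345, -0.116], -30],
    [0.0, [-0.29, -0.385, -0.116], -35],
    [0.0, [-0.317, -0.421, -0.116], -40],
    [0.0, [-0.317, -0.421, -0.116], -47.2],
    [0.0, [-0.317, -0.421, -0.116], -47.2]
  ]
}}

```text
clock: 1.85
tcp_pos: [0.4997, -0.1499, 0.4199]
eef_rot: [0.0, 0.979, -0.202, -0.0]
wrist_force: [-0.3, -0.7, -0.0]
grip_width: -0.001
```

Run:
```python
from go import *
show([L(-.193,.07,.40),L(-.193,.07,.27)])
```

```text
t 1.85 tcp [ 0.4997 -0.1499  0.4199] lathe [   3.  -343.1  419.9] F [-0.27 -0.68 -0.01] grip -0.0012878584791785259 head -23.3 z [-0. -0. -1.] turn-> -0.0
q [ 0.68  0.1  -0.51  1.51  0.05  1.54 -0.24]
[0.483 0.307 0.4  ] shift mm [-196.3 -412.9   19.8]
[0.483 0.307 0.27 ] shift mm [-196.3 -413.   149.8]
```

Request:
{"name": "jog_arm", "arguments": {
  "motion": [
    [0.0, [-0.02, -0.04, 0.0], 0],
    [0.0, [-0.04, -0.085, 0.0], 0],
    [0.0, [-0.062, -0.13, 0.0], 0],
    [0.0, [-0.084, -0.175, 0.0], 0],
    [0.0, [-0.105, -0.22, 0.0], 0],
    [0.0, [-0.127, -0.265, 0.0], 0],
    [0.0, [-0.148, -0.31, 0.0], 0],
    [0.0, [-0.17, -0.355, 0.01], 0],
    [0.0, [-0.185, -0.39, 0.02], 0],
    [0.0, [-0.196, -0.413, 0.02], 0],
    [0.0, [-0.196, -0.413, 0.02], 0]
  ]
}}

```text
clock: 3.22
tcp_pos: [0.4827, 0.3079, 0.3995]
eef_rot: [-0.0, 0.979, -0.203, -0.001]
wrist_force: [0.2, -0.4, -0.2]
grip_width: 0.001
```

Run:
```python
from go import *
from h import *
show([L(-.193,.07,.40),L(-.193,.07,.27)])
for n in("wrist","top"):
    c=bot.camera(n);cv2.imwrite(f"pics/{n}1.png",c["img"])
    print(proj(c,[L(-.189,.07,.172),L(-.065,0,.262)]))
```

```text
t 3.23 tcp [0.4827 0.3079 0.3995] lathe [-193.6   70.7  399.5] F [ 0.21 -0.37 -0.2 ] grip 0.0010186729837864464 head -23.4 z [-0.001  0.    -1.   ] turn-> -0.1
q [ 0.06  0.29 -0.88  1.41  0.22  1.55 -1.21]
[0.483 0.307 0.4  ] shift mm [ 0.6  0.7 -0.5]
[0.483 0.307 0.27 ] shift mm [  0.8   0.7 129.5]
[[324.43748404 213.69135275]
 [529.43166029 363.50163448]]
[[175.81784601 270.65034745]
 [224.08443779 224.01638155]]
```

View pics/wrist1.png

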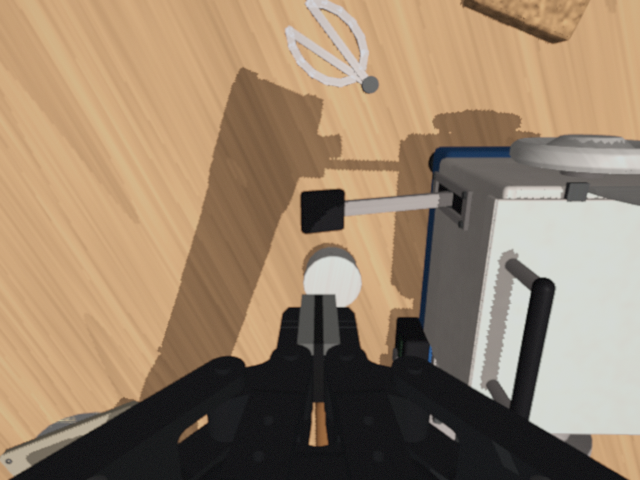

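The wrist view shows the pad centred at (323,211), against my projection of (324,214), so the estimate holds. Next is the press, straight down with shut fingers.

Request:
{"name": "jog_arm", "arguments": {
  "motion": [
    [0.0, [0.0, 0.0, 0.05], 0],
    [0.0, [0.0, 0.0, 0.1], 0],
    [0.0, [0.0, 0.0, 0.13], 0],
    [0.0, [0.0, 0.0, 0.145], 0],
    [0.0, [0.0, 0.0, 0.16], 0],
    [0.0, [0.0, 0.0, 0.17], 0],
    [0.0, [0.0, 0.0, 0.18], 0]
  ]
}}

```text
clock: 4.2
tcp_pos: [0.4839, 0.3077, 0.2219]
eef_rot: [-0.001, 0.979, -0.203, 0.001]
wrist_force: [-2.6, 1.1, 11.0]
grip_width: 0.001
```

Run:
```python
from go import *
from h import *
show([L(-.193,.07,.165)])
for n in("wrist","scene"):
    c=bot.camera(n);cv2.imwrite(f"pics/{n}2.png",c["img"][:,:] if n=="wrist" else cv2.resize(c["img"][180:400,300:560],None,fx=3,fy=3))
```

```text
t 4.2 tcp [0.4839 0.3077 0.2219] lathe [-192.5   71.   221.9] F [-2.59  1.06 10.97] grip 0.0011479932471125422 head -23.4 z [ 0.003  0.002 -1.   ] turn-> -0.1
q [ 0.04  0.4  -0.85  1.67  0.32  1.21 -1.29]
[0.483 0.307 0.165] shift mm [-0.6  1.2 56.9]
```

View pics/wrist2.png

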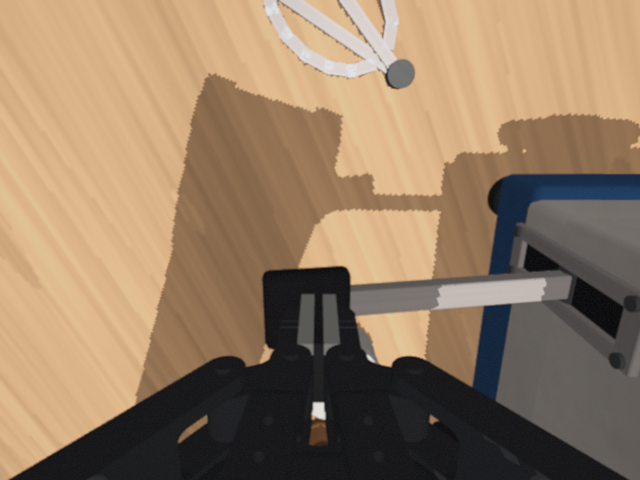

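The fingertips sit on the pad (centre ~(307,308)) and Fz is 11 N. I'll keep pressing.

Request:
{"name": "jog_arm", "arguments": {
  "motion": [
    [0.0, [0.0, 0.0, 0.01], 0],
    [0.0, [-0.001, 0.0, 0.02], 0],
    [0.0, [-0.002, 0.0, 0.03], 0],
    [0.0, [-0.002, 0.0, 0.04], 0],
    [0.0, [-0.002, 0.0, 0.05], 0],
    [0.0, [-0.002, 0.0, 0.056], 0],
    [0.0, [-0.002, 0.0, 0.06], 0],
    [0.0, [-0.002, 0.0, 0.06], 0]
  ]
}}

```text
clock: 5.3
tcp_pos: [0.4812, 0.3074, 0.1595]
eef_rot: [0.0, 0.979, -0.202, -0.0]
wrist_force: [-0.2, 0.1, 0.4]
grip_width: 0.001
```

Run:
```python
from go import *
from h import *
show([L(-.193,.07,.165)])
for n in("wrist",):
    c=bot.camera(n);cv2.imwrite(f"pics/{n}3.png",c["img"])
```

```text
t 5.3 tcp [0.4812 0.3074 0.1595] lathe [-194.8   69.6  159.5] F [-0.19  0.07  0.41] grip 0.001023485516293294 head -23.3 z [-0.001 -0.    -1.   ] turn-> -0.0
q [ 0.01  0.47 -0.81  1.74  0.38  1.1  -1.33]
[0.483 0.307 0.165] shift mm [ 1.8 -0.4 -5.5]
```

View pics/wrist3.png

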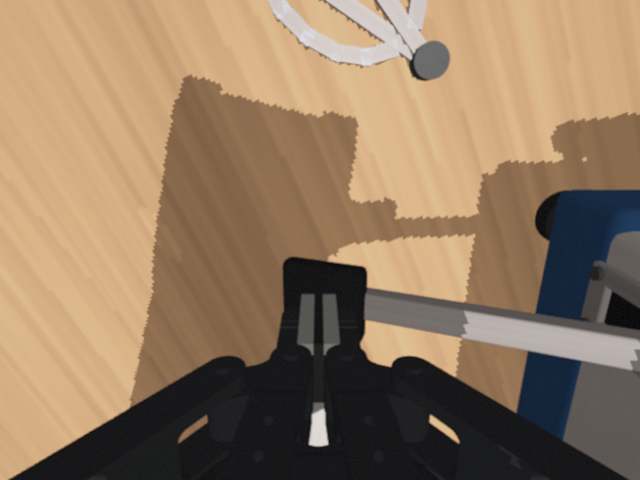

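The force dropped to about 0, so the lever has snapped over to its stop. I'll rise, check it, and go above the handle.

Request:
{"name": "jog_arm", "arguments": {
  "motion": [
    [0.0, [0.0, 0.0, -0.03], 0],
    [0.0, [0.0, 0.0, -0.08], 0],
    [0.0, [0.0, 0.0, -0.14], 0],
    [0.0, [0.0, 0.0, -0.2], 0],
    [0.03, [0.0, 0.0, -0.25], 0],
    [0.06, [0.04, 0.02, -0.26], 0],
    [0.085, [0.085, 0.045, -0.26], 0],
    [0.085, [0.12, 0.065, -0.26], 0],
    [0.085, [0.13, 0.07, -0.26], 0],
    [0.085, [0.13, 0.07, -0.26], 0]
  ]
}}

```text
clock: 6.6
tcp_pos: [0.573, 0.1918, 0.4199]
eef_rot: [-0.0, 0.979, -0.202, -0.0]
wrist_force: [0.1, 1.5, -0.9]
grip_width: 1.002
```

Run:
```python
from go import *
from h import *
show([L(-.065,0,.31)])
for n in("wrist","scene","top"):
    c=bot.camera(n);cv2.imwrite(f"pics/{n}4.png",c["img"])
    print(n,np.round(proj(c,[L(-.195,.07,.083),L(-.189,.07,.172),L(-.065,0,.262),L(-.065,.043,.262),L(-.065,-.043,.262)]),1).tolist())
```

```text
t 6.6 tcp [0.573  0.1918 0.4199] lathe [-6.480e+01 -2.000e-01  4.199e+02] F [ 0.11  1.53 -0.92] grip 1.0017013111187676 head -23.4 z [-0.  0. -1.] turn-> -0.1
q [ 0.2   0.35 -0.82  1.29  0.26  1.61 -0.98]
[0.573 0.192 0.31 ] shift mm [ -0.2  -0.2 109.9]
wrist [[185.0, 113.9], [155.5, 116.9], [317.8, 242.6], [317.8, 171.8], [317.9, 305.8]]
scene [[438.9, 326.6], [443.4, 315.1], [378.2, 286.6], [385.7, 306.9], [370.9, 266.8]]
top [[185.4, 274.6], [175.8, 270.7], [224.1, 224.0], [203.5, 215.1], [244.7, 232.9]]
```

View pics/wrist4.png

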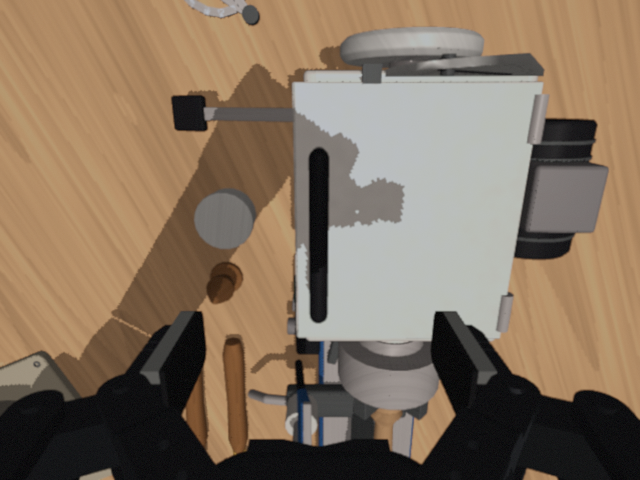

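View pics/scene4.png

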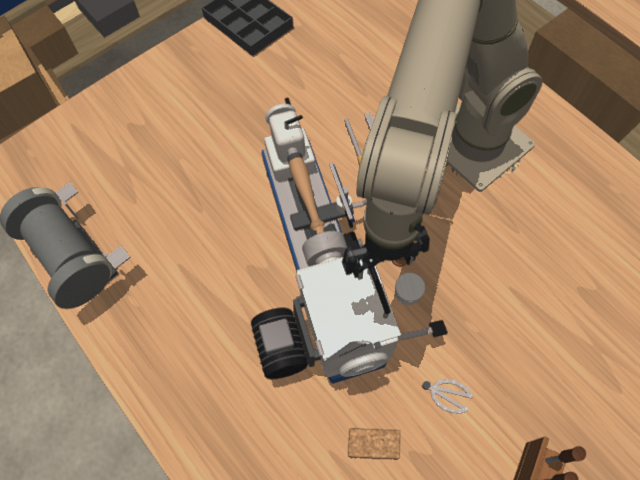

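The lever reads latched: the pad is at scene (438,327) and wrist (189,113), matching the latched prediction. In the wrist view the bar runs from (319,150) to (319,322), centred between the fingers. Next, a quick height check of the bar from wrist + top.

Run:
```python
from go import *
from h import *
w=bot.camera("wrist");t=bot.camera("top")
b=max(blobs(w["img"],(300,120,336,340),50),key=lambda r:r[0]);r=b[1];k=b[2][:,0]
print(r); a=k[k[:,1].argmin()].astype(float);c=k[k[:,1].argmax()].astype(float); a[0]=c[0]=r[0][0]; print(a,c)
for u,v in((a,(198.6,212.8)),(c,(251.1,235.7))):
    P,e=tri(w,u,t,v); print(P,e,"lathe",(P-O)@ax,(P-O)@ay,P[2])
# width-implied: bar length vs height
for z in (.25,.256,.262,.268): print(z,np.linalg.norm(onz(w,a,z)-onz(w,c,z)))
```

```text
((321.5, 236.0), (172.0, 19.0), 90.0)
[321.5 150. ] [321.5 322. ]
[0.59539707 0.24289419 0.2541048 ] 0.00023054548594779304 lathe -0.06442582914673498 0.05554035963418385 0.2541047971293068
[0.55135694 0.14052037 0.25832698] 0.0008361118945316988 lathe -0.06438082776022963 -0.05590438121936673 0.2583269771155559
0.25 0.1159912899655957
0.256 0.11307905929084577
0.262 0.11016682861609574
0.268 0.10725459794134579
```

The bar stands at z 0.256–0.260 and y is centred within 1 mm, so TCP z ≈ 0.313. I'll descend and close.

Request:
{"name": "jog_arm", "arguments": {
  "motion": [
    [0.085, [0.0, 0.0, 0.04], 0],
    [0.085, [0.0, 0.0, 0.075], 0],
    [0.085, [0.0, 0.0, 0.095], 0],
    [0.085, [0.0, 0.0, 0.107], 0],
    [0.04, [0.0, 0.0, 0.107], 0],
    [0.02, [0.0, 0.0, 0.107], 0],
    [0.0, [0.0, 0.0, 0.107], 0],
    [0.0, [0.0, 0.0, 0.107], 0],
    [0.0, [0.0, 0.0, 0.107], 0],
    [0.0, [0.0, 0.0, 0.107], 0]
  ]
}}

```text
clock: 8.1
tcp_pos: [0.5731, 0.1919, 0.3133]
eef_rot: [-0.0, 0.979, -0.202, 0.0]
wrist_force: [-1.1, -0.4, 3.4]
grip_width: 0.12
```

Run:
```python
from go import *
from h import *
show([])
c=bot.camera("wrist");cv2.imwrite("pics/wrist5.png",c["img"])
```

```text
t 8.1 tcp [0.5731 0.1919 0.3133] lathe [-6.480e+01 -1.000e-01  3.133e+02] F [-1.12 -0.42  3.37] grip 0.11954546146653791 head -23.3 z [ 0.001  0.    -1.   ] turn-> -0.0
q [ 0.22  0.39 -0.81  1.47  0.28  1.4  -1.  ]
```

View pics/wrist5.png

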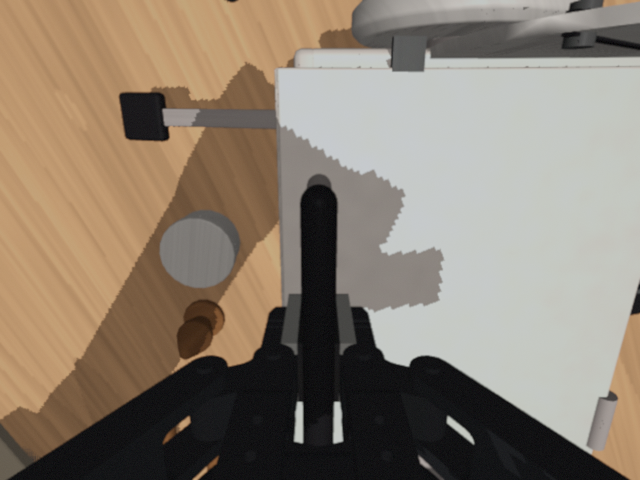

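The bar is held between the pads (opening ~10 mm, about the 12 mm bar). I'll lift along the hinge arc, first to about 20°.

Request:
{"name": "jog_arm", "arguments": {
  "motion": [
    [0.0, [0.002, 0.0, -0.006], 0],
    [0.0, [0.004, 0.0, -0.012], 0],
    [0.0, [0.0065, 0.0, -0.0175], 0],
    [0.0, [0.009, 0.0, -0.023], 0],
    [0.0, [0.012, 0.0, -0.0285], 0],
    [0.0, [0.015, 0.0, -0.034], 0],
    [0.0, [0.0185, 0.0, -0.039], 0],
    [0.0, [0.022, 0.0, -0.0445], 0],
    [0.0, [0.022, 0.0, -0.0445], 0]
  ]
}}

```text
clock: 9.28
tcp_pos: [0.5921, 0.1837, 0.358]
eef_rot: [0.0, 0.979, -0.202, -0.001]
wrist_force: [-9.0, 3.4, -2.4]
grip_width: 0.12
```

Run:
```python
from go import *
from h import *
show([])
c=bot.camera("wrist");cv2.imwrite("pics/wrist6.png",c["img"])
c=bot.camera("scene");cv2.imwrite("pics/scene6.png",cv2.resize(c["img"][200:400,280:480],None,fx=3,fy=3))
```

```text
t 9.28 tcp [0.5921 0.1837 0.358 ] lathe [-4.41e+01 -1.00e-01  3.58e+02] F [-9.01  3.41 -2.43] grip 0.12001262428996964 head -23.3 z [-0.003 -0.    -1.   ] turn-> 0.0
q [ 0.21  0.41 -0.8   1.36  0.29  1.5  -0.97]
```

View pics/wrist6.png

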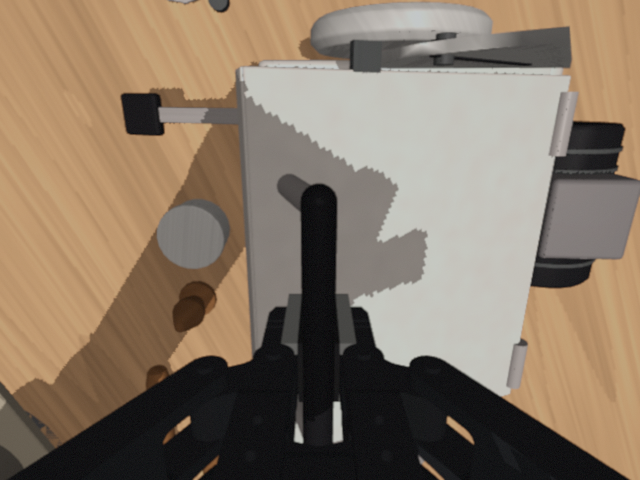

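View pics/scene6.png

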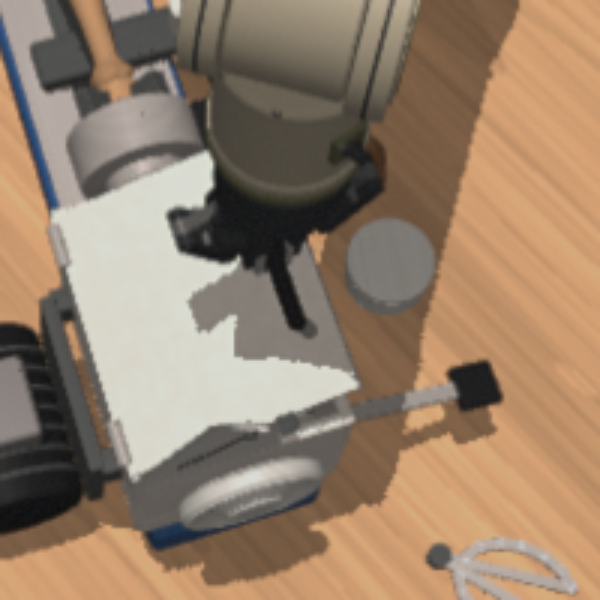

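The cover rises with the hand, at about 20°. The push towards the hinge is ~6 N, so I'll take slightly less x on the rest. On to 35°.

Request:
{"name": "jog_arm", "arguments": {
  "motion": [
    [0.0, [0.003, 0.0, -0.005], 0],
    [0.0, [0.007, 0.0, -0.01], 0],
    [0.0, [0.011, 0.0, -0.0145], 0],
    [0.0, [0.0155, 0.0, -0.019], 0],
    [0.0, [0.02, 0.0, -0.023], 0],
    [0.0, [0.0245, 0.0, -0.027], 0],
    [0.0, [0.0245, 0.0, -0.027], 0],
    [0.0, [0.0245, 0.0, -0.027], 0]
  ]
}}

```text
clock: 10.38
tcp_pos: [0.6139, 0.1744, 0.3851]
eef_rot: [0.0, 0.98, -0.201, -0.002]
wrist_force: [-13.5, 1.9, 1.0]
grip_width: 0.115
```

Run:
```python
from go import *
from h import *
show([])
for n in ("wrist","scene","top"):
    c=bot.camera(n);im=c["img"]
    H=lambda th,y:L(.072-.1427*np.cos(th+.2841),y,.222+.1427*np.sin(th+.2841))
    M=lambda th,r,y:L(.072-r*np.cos(th),y,.222+r*np.sin(th))
    print(n,[np.round(proj(c,H(np.radians(d),.05))[0],1).tolist() for d in(30,35,40)],"frontcorner y+",[np.round(proj(c,M(np.radians(d),.154,.0925))[0],1).tolist() for d in(25,30,35,40,45)],"mark",proj(c,M(np.radians(35),.095,.098)))
    cv2.imwrite(f"pics/{n}7.png",im if n=="wrist" else cv2.resize(im[200:400,280:480] if n=="scene" else im[130:330,130:330],None,fx=3,fy=3))
```

```text
t 10.38 tcp [0.6139 0.1744 0.3851] lathe [-2.040e+01 -1.000e-01  3.851e+02] F [-13.51   1.88   0.98] grip 0.11517460069379672 head -23.2 z [-0.004 -0.    -1.   ] turn-> 0.1
q [ 0.2   0.44 -0.79  1.25  0.3   1.57 -0.95]
wrist [[299.9, 198.9], [328.6, 205.1], [363.2, 211.3]] frontcorner y+ [[197.5, 68.6], [205.1, 66.1], [217.5, 63.2], [235.7, 60.1], [260.8, 56.7]] mark [[354.98062072  56.6593308 ]]
scene [[369.6, 305.5], [364.8, 305.6], [359.6, 305.9]] frontcorner y+ [[397.2, 326.8], [394.7, 326.0], [391.5, 325.3], [387.6, 325.0], [383.2, 324.9]] mark [[365.79660034 341.19720255]]
top [[201.3, 189.2], [202.4, 183.5], [203.9, 177.6]] frontcorner y+ [[175.7, 203.9], [175.4, 199.8], [175.4, 195.1], [175.7, 189.9], [176.3, 184.3]] mark [[188.31631491 174.18587502]]
```

View pics/wrist7.png

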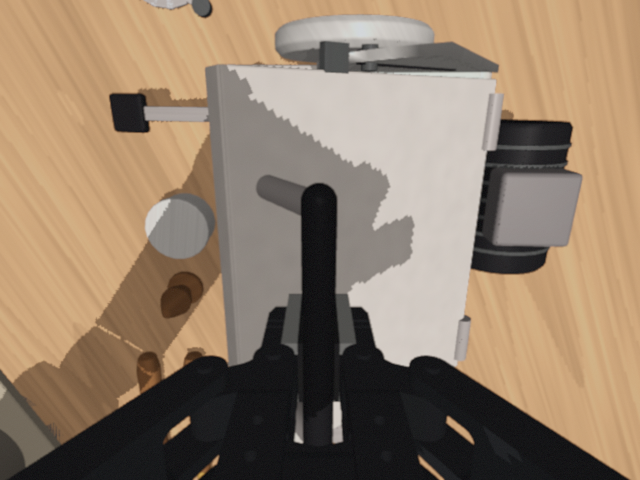

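View pics/scene7.png

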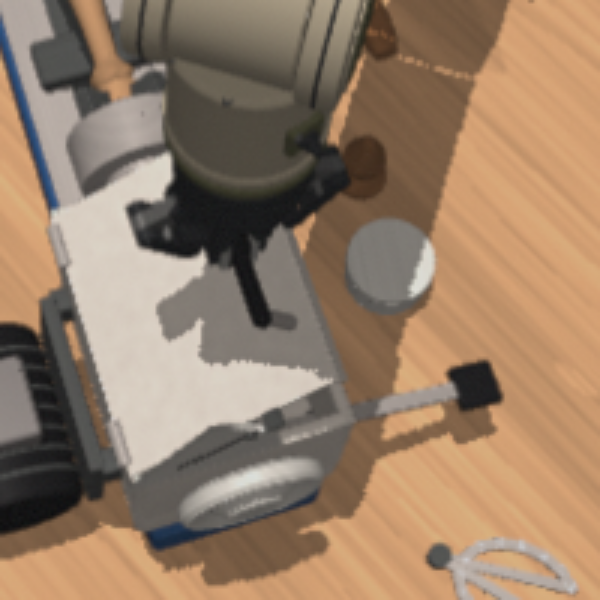

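The wrist view shows the cover's front top edge at (222,66), where the model says 35° → (217,63). The pointer block sits at (335,57). The hand's chord of 84.4 mm gives 34.4°. As a further check, I'll use the pointer and triangulate the bar's end.

Run:
```python
from go import *
from h import *
show([])
w,s,t=[bot.camera(n) for n in("wrist","scene","top")]
M=lambda th,r,y:L(.072-r*np.cos(th),y,.222+r*np.sin(th))
for r in(.09,.095,.1,.105,.11): print(r,[np.round(proj(w,M(np.radians(d),r,.098))[0],1).tolist() for d in(30,35,40)])
for n,c,(x0,y0,x1,y1) in(("scene",s,(345,290,400,350)),("top",t,(165,150,230,225)),("wrist",w,(180,20,520,140))):
    f=12 if n!="wrist" else 2.3
    cv2.imwrite(f"pics/z8{n}.png",cv2.resize(c["img"][y0:y1,x0:x1],None,fx=f,fy=f,interpolation=cv2.INTER_CUBIC)[:600,:800])
```

```text
t 10.53 tcp [0.6139 0.1743 0.3851] lathe [-2.040e+01 -1.000e-01  3.851e+02] F [-13.74   2.18   0.78] grip 0.11646011319698774 head -23.2 z [-0.004 -0.    -1.   ] turn-> 0.1
q [ 0.2   0.44 -0.79  1.25  0.3   1.57 -0.95]
0.09 [[352.9, 59.1], [364.3, 57.4], [377.9, 55.7]]
0.095 [[343.2, 58.4], [355.0, 56.7], [369.3, 54.8]]
0.1 [[333.2, 57.8], [345.4, 55.9], [360.3, 53.9]]
0.105 [[322.9, 57.1], [335.5, 55.0], [351.0, 52.9]]
0.11 [[312.3, 56.5], [325.2, 54.2], [341.3, 51.8]]
```

View pics/z8scene.png

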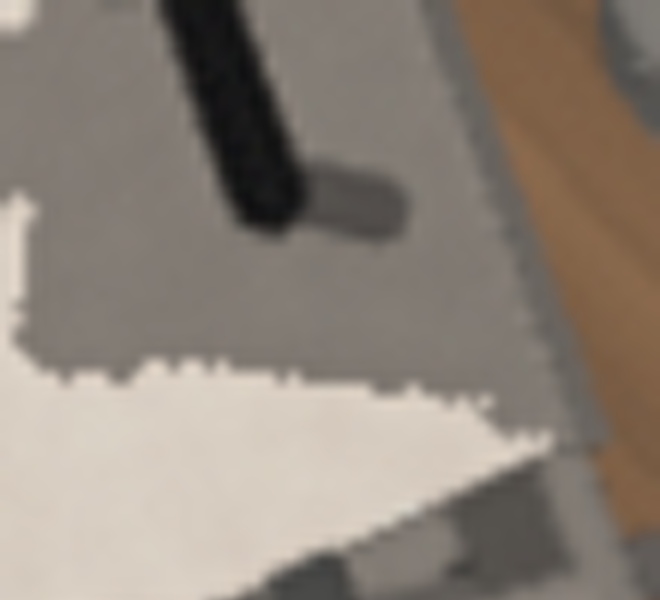

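View pics/z8wrist.png

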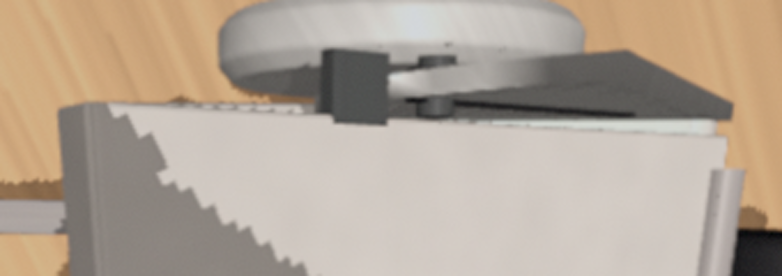

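View pics/z8top.png

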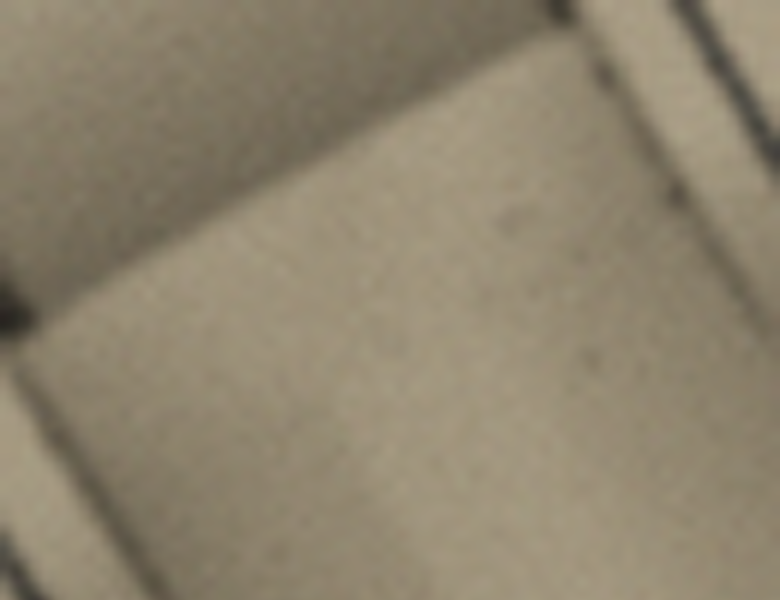

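All three cues agree on 35°: the chord gives 34.4°, the scene front corner is at (391,327) against a predicted (391.5,325), and the wrist corner is at (223,66). I'll hold for a moment and confirm nothing creeps.

Request:
{"name": "jog_arm", "arguments": {
  "motion": [
    [0.0, [0.0, 0.0, 0.0], 0],
    [0.0, [0.0, 0.0, 0.0], 0],
    [0.0, [0.0, 0.0, 0.0], 0],
    [0.0, [0.0, 0.0, 0.0], 0],
    [0.0, [0.0, 0.0, 0.0], 0],
    [0.0, [0.0, 0.0, 0.0], 0],
    [0.0, [0.0, 0.0, 0.0], 0],
    [0.0, [0.0, 0.0, 0.0], 0]
  ]
}}

```text
clock: 11.68
tcp_pos: [0.6139, 0.1744, 0.3851]
eef_rot: [0.0, 0.98, -0.201, -0.002]
wrist_force: [-13.3, 2.9, 1.1]
grip_width: 0.113
```

Run:
```python
from go import *
from h import *
show([])
c=bot.camera("wrist");o=cv2.imread("pics/wrist7.png");cv2.imwrite("pics/wrist9.png",c["img"])
print("mean diff",cv2.absdiff(c["img"],o).mean(),"shift",cv2.phaseCorrelate(np.float32(o[40:180,180:520,0]),np.float32(c["img"][40:180,180:520,0])))
c=bot.camera("scene"); print([ (np.round(r[0],1)) for a,r,k in blobs(c["img"],(420,300,470,345))])
```

```text
t 11.68 tcp [0.6139 0.1744 0.3851] lathe [-2.040e+01 -1.000e-01  3.851e+02] F [-13.34   2.94   1.09] grip 0.1126087453323891 head -23.2 z [-0.004 -0.    -1.   ] turn-> 0.1
q [ 0.2   0.44 -0.79  1.25  0.3   1.57 -0.95]
mean diff 0.9924066840277778 shift ((0.03515040790097146, -0.002704310576305602), 0.9863067927183928)
[array([438., 328.])]
```

View pics/wrist9.png

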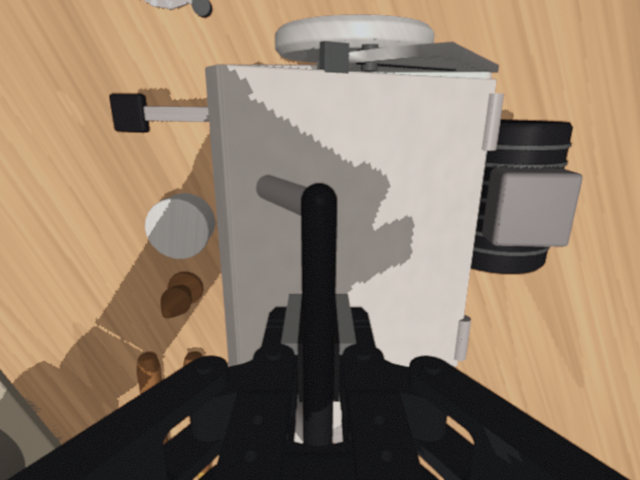

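Nothing moved between the two wrist views (shift 0.04 px), and the pad is still at the latched position (438,328). I'm handing in.

```bash
python3 -c "
from station import bot
print(bot.sign_off()); s=bot.sense(); print(s['clock'],s['tcp_pos'],s['wrist_force'],s['grip_width'])"
```

```text
the job is handed in; nothing more can be done
None
the job is handed in; nothing more can be done
```

The job is handed in at about 11.7 s: the belt-release lever is latched down and the cover is held at about 35°. The sign-off gave no verdict.

**What I did:** I pressed the lever down with shut fingers while the cover was still shut. The force rose to about 11 N, then dropped to about 0 as the lever snapped over. Then I gripped the cover handle, lifted it along its hinge arc and held it still.

**Last checks:**
- **Lever:** the pad sits at pixel (438,328) in the scene view, against (439,327) predicted for the latched position. Nothing was touching it.
- **Cover angle:** the hand's travel gives 34.4°, and the cover's front corner in the scene and wrist views gives about 35–36°.
- **Stillness:** the wrist pictures before and after a hold of about 1 s shifted by only 0.04 px, with the wrist force steady at about 13–14 N.
- **Things around the lathe:** I never moved close to any of them, and those in view looked unmoved. I did not measure their positions again.

**What disagreed:**
- The handle and the pad measured about 6 mm lower than the text says. For the handle I aimed between the two values.
- The gripper opening crept from 0.120 to 0.113 of full (about 0.6 mm) during the lift and hold, with no visible slip.
- Part of the wrist force, roughly 9 N, is the hand pushing the cover towards its hinge, because my lifting path was slightly off the true arc.

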